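# Fit the keyed filter cartridge under the lip of the fume unit's tray

## Robot

A 6-joint arm with a two-finger parallel gripper is mounted at the origin on the work surface; the furniture and walls round the work are solid. World frame = base frame: x ahead of the robot, y to its left, z up, the work surface at z = 0. Lengths are in mm, angles in degrees, forces in N, time in s.
With the tool pointing down it reaches from about 325 to 850 mm from the base axis. Payload 4.4 kg.
Tool frame: the origin (TCP) lies midway between the tips of the shut fingers; the grasp point (between the pads) lies 19 mm behind it (tcp_to_grasp is the distance from the TCP to the grasp point, in mm); z points along the fingers, x is the direction in which the jaws open and shut, and the axes are right-handed (so a half turn about z gives the same grasp; the last joint's range is limited). The gripper opens to 94 mm and grips with 3 to 60 N. Pads are 16 mm wide; open, the fingers measure 119 mm over their backs; the gripper's body (75 mm by 177 mm) begins 78 mm behind the grasp point.
Start: joints at [-79.842, 11.837, 88.321, -0, 79.842, -8.623], TCP at [185.115, -544.389, 205.447] pointing down, gripper open.
Joint ranges: [-156.59, 156.59], [-49.26, 127.26], [12.9, 141.05], [-63.56, 243.56], [4.71, 150.69], [-161.64, 161.64]. Speed limits (degrees/s): [159.86, 159.86, 180, 180, 180, 180].

## Interface

Orientations are given as [roll, pitch, yaw] about the fixed x, y, z axes, in that order (R = Rz(yaw) Ry(pitch) Rx(roll)).
In Python, from station import * gives the robot as it stands. The module is installed in compiled form; this text tells all that it offers.
- The arm moves only by the tool jog_arm, never from a script. Its argument "targets" is a list of rows, each an object with "xyz": the shift along the world's x, y, z in units of 25 mm (1.0 is 25 mm), a list of three; "dr": the turn, a rotation vector about the world's x, y, z in units of 6 degrees (1.0 is 6 degrees), a list of three. A call has 1 to 12 rows; each row shifts and turns the pose as measured when the row begins; what a row does not reach is not made up. A row lasts 1/12 s, in which the tool goes at most 41.7 mm and 7.16 degrees, less where a joint would pass 70% of its speed; a pose out of reach is approached as far as the arm can. A call is refused whole if a number of a shift passes 1 or a number of a turn 1, either way. A call with a gripper value outside its range is refused whole. "jaw" is the gripper command: -1 is fully open, 1 is shut, values between are in proportion, set as the call begins (left out, the last holds). The fingers move at their own pace and stop on an object; "newtons" is the grip in N (left out, the last holds). Time passes only in rows, so rows that do not move let the fingers close. It gives the time, the measured TCP pose, the force and the opening at its end, in the units of the state.
- state(): the state, without advancing time (a new reading comes with each control period).
- capture(name): name is "scene" or "side" or "wrist"; returns the picture (420x560x3 uint8, red, green, blue); there is no depth.
- camera_params(name): a dict with "vertical_fov" (degrees; the focal length in pixels is half the picture's height over the tangent of half this angle, whatever the lens; pixels are square), "cx", "cy" (the principal point, pixels), "pose" (4x4, takes a point from camera to world coordinates); the wrist camera has in their place "tool_from_camera" (4x4, takes a point from camera to tool coordinates, whose origin is the TCP and whose axes are the tool frame's). Camera axes: x right, y down, z forward; pixel columns grow to the right and rows downward; lengths in mm; the calibration is good to about 2 mm. A picture is of the moment at which its call begins: read the wrist's pose just before it. camera_params takes no time and is no camera call.
- sign_off(): hands the job in, once; it reports no verdict.
The state is a dict: "clock": time; "joint_positions": joint angles; "qvel": joint speeds; "tau": joint torques, N m; "position": TCP position; "tcp_rot": TCP orientation; "ft_force": force on the tool from outside, world axes, zero at the start; "wrist_torque": the same for the moment, N m; "gripper_width": finger opening in mm.
Only numpy, scipy, OpenCV 4.12 (cv2) and the standard library are available. Lean on these libraries where they do the work, as an engineer would, in place of code of your own. Each camera call takes 0.05 s, during which the arm holds its last target.

## Task

Fit the D-shaped filter cartridge into the tray of the bench fume unit: turn it so that its flat, tongued edge faces the steel lip, hook the tongue under the lip with the round end held up, then swing the round end down until the cartridge lies flat on the bottom of the tray. Let go of it, and leave the round filter, the jar and the tape measure where they stand.

Things in the scene. Friction and masses are not known exactly. Their poses are not given: they have to be found in the camera images.
- filter_centre (a point): Centre of the loose grey D-shaped cartridge (0.16 kg), 28 mm above its underside; axes: the cartridge's, z up, flat edge to -x. Frame 24 mm high, 88 wide in y: flat edge at x=-45, straight sides to x=+6, then a half circle ending at x=+50. Grip fin on top: plate centred at x=y=0, 12 thick in x, 56 long in y, 24 to 56 mm above the underside; pinch it across x.
- tongue_tip (a point): Tip of the cartridge's tongue, middle of its lower edge: at x=-57, y=0 mm of the cartridge's axes, level with its underside. The tongue is 60 mm wide, 6 mm thick and sticks out 12 mm from the flat edge. Same axes as the cartridge.
- tray_seat (a point): Point on the floor of the fume unit's fixed grey filter tray, 13 mm above the table, where the middle of the seated cartridge's underside goes. Axes: the tray's, z up, -x to the steel lip, +x to the blower; a seated cartridge has the same axes. The well is D-shaped, 2 mm larger than the cartridge all round at the floor and 6 at the rim, 15 mm deep, so the cartridge stands 9 mm proud.
- lip_edge (a point): Middle of the lower free edge of the tray's steel lip: at x=-47, y=0, 11 mm above the tray's floor. The lip is 4 mm thick, its top level with the rim; the space under it reaches back to x=-61. Outside, the tray spans x=-75 to +62 and y=-60 to +60 mm; behind it stand a duct 20 mm high and, from x=+90 to +145, a black blower 45 mm high, its stub to +165. Axes: the tray's.
- round_centre (a point): Centre, 28 mm above the table, of the loose round filter, which does not belong in this tray: a disc of 88 mm diameter, 24 mm high, with the same grip fin on top (56 mm high in all), no flat and no tongue. To be left alone.
- jar: Loose screw-top jar of small parts, 51 mm wide, 61 mm high, origin under its centre. Bystander, to be left alone.
- measure: Loose tape measure, 66x74x36 mm, origin under its centre. Bystander, to be left alone.
- packing_tray: Large shallow white packing tray, fixed on the table, in which the fume unit stands: 600x400 mm, floor 3 mm thick, rim 55 mm high, its near rim about 0.48 m ahead of the robot. Origin under its centre. The two filters lie outside it, one to its left and one to its right.
There are look-alikes about, which are no part of the job. What is shaped like the part that bears filter_centre but blue is not meant.

How it is judged:
By the outcome, as a careful person would: the job done as asked, in the order asked, and still so for the second after the job is handed in, with the robot touching nothing.
It also fails if it takes over 48 s, if anything falls off the work surface, if the arm or the gripper's body presses on something with over 40 N, if the wrist force passes 120 N, or if a joint passes its speed limit or range.

## Working session

There is one attempt and no reset: what is moved stays moved. The work goes in short steps, Python scripts to look and compute and a tool call to move; the robot and the scene stay as the last step left them, time stands still between calls to the robot, and variables do not carry over. Pictures are saved under pics/ and viewed, and the job is handed in when it is done.

Besides the shell and the picture viewer there is one more tool, called after ">>>" by a JSON object that holds its "api" and its "payload". jog_arm: Moves the arm, as the interface text tells. Its arguments: {"type":"object","properties":{"targets":{"type":"array"},"jaw":{"type":"number"},"newtons":{"type":"number"}},"required":["targets"]}

```bash
mkdir -p pics; python3 - <<'E'
from station import *
import cv2
for n in ["scene","side","wrist"]:
    im=capture(n); cv2.imwrite(f"pics/{n}0.png",im[:,:,::-1]); 
    p=camera_params(n); print(n,p)
print(state())
E
```

```text
scene {'vertical_fov': 52.1426714047489, 'cx': 282.88470491958856, 'cy': 207.1606142281944, 'pose': array([[-5.65601100e-01, -3.90254897e-01,  7.26496050e-01,
        -4.70987725e+02],
       [-8.24656250e-01,  2.61108064e-01, -5.01761546e-01,
         7.50891308e+02],
       [ 6.12092389e-03, -8.82906390e-01, -4.69509148e-01,
         7.08771454e+02],
       [ 0.00000000e+00,  0.00000000e+00,  0.00000000e+00,
         1.00000000e+00]])}
side {'vertical_fov': 43.47448763742948, 'cx': 282.20593134301515, 'cy': 212.89850566863933, 'pose': array([[-8.29608059e-01, -2.61537696e-01,  4.93303661e-01,
        -2.20245006e+02],
       [-5.58315541e-01,  3.79322145e-01, -7.37833631e-01,
         1.18420438e+03],
       [ 5.85030523e-03, -8.87531827e-01, -4.60709269e-01,
         7.80968567e+02],
       [ 0.00000000e+00,  0.00000000e+00,  0.00000000e+00,
         1.00000000e+00]])}
wrist {'vertical_fov': 69.96955900381532, 'cx': 281.4584235442111, 'cy': 210.10383759094668, 'tool_from_camera': array([[ 9.99999384e-01, -5.72745406e-04,  9.50423076e-04,
        -1.14134731e+00],
       [ 2.849607
[... 216 characters left out ...]
     1.00000000e+00]])}
{'clock': 0.15, 'joint_positions': array([-7.98403778e+01,  1.18745411e+01,  8.83855039e+01,  3.29541225e-04,
        7.98423100e+01, -8.62344969e+00]), 'qvel': array([-0.06657814, -0.23985598, -0.23104968,  0.01145443, -0.00744241,
       -0.06848433]), 'tau': array([ 1.54986301e-04, -3.71311998e+01, -2.81814301e+01,  6.99343393e-02,
        3.27371189e-02, -1.03326472e-04]), 'position': array([ 185.01660773, -543.75553289,  204.54670115]), 'tcp_rot': array([-1.79984332e+02,  1.01149309e-01, -7.12169727e+01]), 'ft_force': array([-0.09533396, -1.11396247,  0.37824054]), 'wrist_torque': array([ 0.00600906, -0.00919432, -0.01389103]), 'gripper_width': 93.85429216213261}
```

View pics/scene0.png

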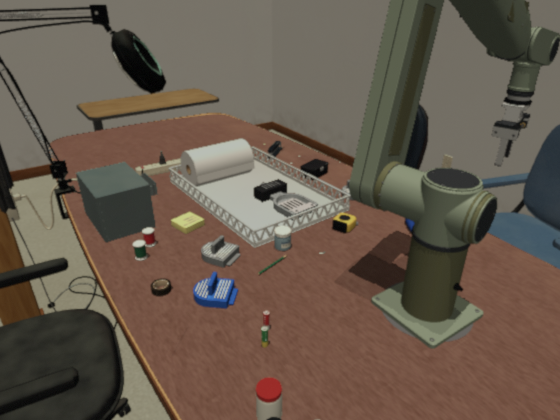

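View pics/side0.png

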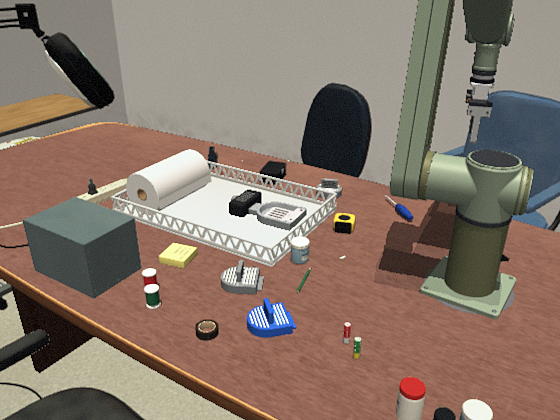

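View pics/wrist0.png

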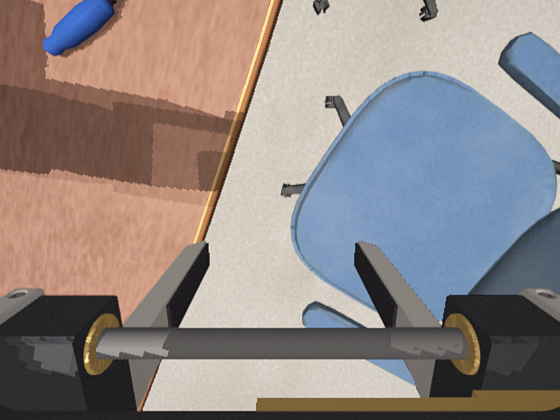

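```bash
cat > h.py <<'E'
from station import *
import numpy as np, cv2
from scipy.spatial.transform import Rotation as R
def cam(n,st=None):
    p=camera_params(n); f=210/np.tan(np.radians(p['vertical_fov']/2))
    if n=='wrist':
        T=np.eye(4); T[:3,:3]=R.from_euler('xyz',st['tcp_rot'],degrees=True).as_matrix(); T[:3,3]=st['position']
        T=T@p['tool_from_camera']
    else: T=p['pose']
    return f,p['cx'],p['cy'],T
def px2w(c,u,v,z):
    f,cx,cy,T=c; d=T[:3,:3]@np.array([(u-cx)/f,(v-cy)/f,1]); o=T[:3,3]
    return o+d*(z-o[2])/d[2]
def w2px(c,P):
    f,cx,cy,T=c; q=(np.atleast_2d(P)-T[:3,3])@T[:3,:3]
    return np.c_[cx+f*q[:,0]/q[:,2],cy+f*q[:,1]/q[:,2]]
def crop(im,x0,y0,x1,y1,s,name):
    cv2.imwrite(name,cv2.resize(im[y0:y1,x0:x1],None,fx=s,fy=s,interpolation=cv2.INTER_CUBIC))
E
python3 - <<'E'
from h import *
a=cv2.imread('pics/side0.png'); b=cv2.imread('pics/scene0.png')
crop(a,200,170,360,290,5,'pics/sc1.png'); crop(b,190,170,350,290,5,'pics/sc2.png')
E
```

```text
(no output)
```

View pics/sc1.png

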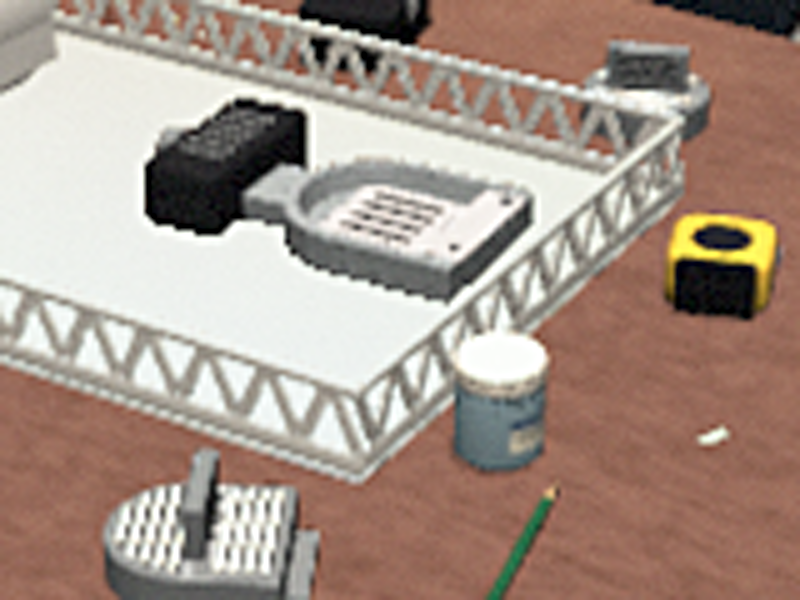

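View pics/sc2.png

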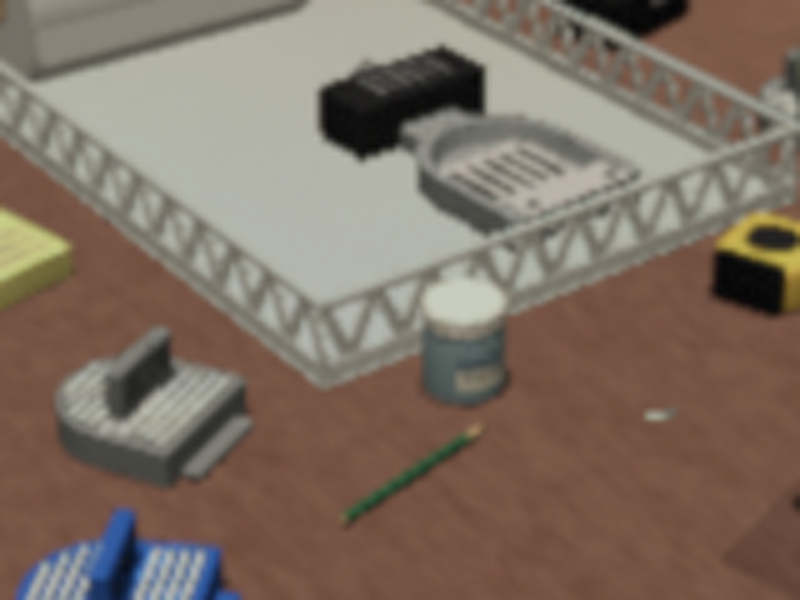

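```bash
python3 - <<'E'
from h import *
s=cam('scene'); d=cam('side')
S=lambda x,y:(190+x/5,170+y/5); D=lambda x,y:(200+x/5,170+y/5)
print('cart fin ctr',px2w(s,*S(140,352),56),px2w(d,*D(202,472),56))
print('fin ends scene',px2w(s,*S(165,335),56),px2w(s,*S(112,370),56))
print('tongue corner scene ',px2w(s,*S(250,425),6),px2w(s,*S(190,475),6), 'side',px2w(d,*D(318,535),6))
print('tray rim corners side',px2w(d,*D(445,270),28),px2w(d,*D(530,195),28),'blower',px2w(d,*D(150,170),48),px2w(d,*D(305,110),48))
print('tray scene',px2w(s,*S(635,170),28),px2w(s,*S(525,215),28),'blower',px2w(s,*S(320,95),48))
print('jar',px2w(d,*D(500,355),61),px2w(s,*S(465,305),61)); print('packing corner',px2w(d,*D(355,390),55),px2w(s,*S(320,310),55), px2w(d,*D(680,125),55))
print('round fin',px2w(d,*D(650,48),56),'measure',px2w(d,*D(722,235),36))
E
```

```text
cart fin ctr [476.13974762 318.53627287  56.        ] [485.70083429 315.72161619  56.        ]
fin ends scene [484.43078622 298.45910411  56.        ] [468.068911   339.93394488  56.        ]
tongue corner scene  [443.13756885 268.48021123   6.        ] [418.97667127 320.21295562   6.        ] side [448.27113412 268.91113382   6.        ]
tray rim corners side [529.18865354  26.42947989  28.        ] [539.17064731 -86.34323484  28.        ] blower [732.2321128  52.7892193  48.       ] [704.43550279 -73.31729907  48.        ]
tray scene [536.3805705  -86.94454699  28.        ] [526.40739591  13.35193176  28.        ] blower [722.15566104  52.31485142  48.        ]
jar [419.56852589 140.17242952  61.        ] [409.28780973 141.92807352  61.        ]
packing corner [468.78544386 205.96019916  55.        ] [460.04055521 209.88157883  55.        ] [ 484.63351256 -179.66437755   55.        ]
round fin [ 559.42772857 -273.51714364   56.        ] measure [407.26085358 -93.45104904  36.        ]
```

>>> {"api": "jog_arm", "payload": {"targets": [{"xyz": [0.8,1,0.1],"dr": [0,0,0.6]},{"xyz": [0.8,1,0.1],"dr": [0,0,0.6]},{"xyz": [0.8,1,0.1],"dr": [0,0,0.6]},{"xyz": [0.8,1,0.1],"dr": [0,0,0.6]},{"xyz": [0.8,1,0],"dr": [0,0,0.6]},{"xyz": [0.8,1,0],"dr": [0,0,0.6]},{"xyz": [0.8,1,0],"dr": [0,0,0.6]},{"xyz": [0.8,1,0],"dr": [0,0,0.6]},{"xyz": [0.8,1,0],"dr": [0,0,0.6]},{"xyz": [0.8,1,0],"dr": [0,0,0.6]},{"xyz": [0.8,1,0],"dr": [0,0,0.6]},{"xyz": [0.8,1,0],"dr": [0,0,0.6]}]}}

```text
clock: 1.15
position: [426.8, -231.9, 210.4]
tcp_rot: [180.0, 0.4, -26.7]
ft_force: [0.4, -0.3, -1.0]
gripper_width: 94.3
```

>>> {"api": "jog_arm", "payload": {"targets": [{"xyz": [0.7,0.9,0],"dr": [0,0,0.6]},{"xyz": [0.7,0.9,0],"dr": [0,0,0.6]},{"xyz": [0.7,0.9,0],"dr": [0,0,0.6]},{"xyz": [0.7,0.9,0],"dr": [0,0,0.6]},{"xyz": [0.7,0.9,0],"dr": [0,0,0.6]},{"xyz": [0.7,0.9,0],"dr": [0,0,0.6]},{"xyz": [0.7,0.9,0],"dr": [0,0,0.6]},{"xyz": [0.7,0.9,0],"dr": [0,0,0.6]},{"xyz": [0.7,0.6,0],"dr": [0,0,0.4]},{"xyz": [0,0,0],"dr": [0,0,0]},{"xyz": [0,0,0],"dr": [0,0,0]}]}}

```text
clock: 2.07
position: [590.5, -18.0, 206.3]
tcp_rot: [-179.8, 0.7, 6.7]
ft_force: [0.9, -0.1, -0.2]
gripper_width: 93.9
```

```bash
cat > snap.py <<'E'
from h import *
import sys,pickle
n=sys.argv[1]; st=state(); im=capture('wrist')[:,:,::-1].copy(); cv2.imwrite(f'pics/{n}.png',im); pickle.dump(st,open(f'{n}.pkl','wb'))
cv2.imwrite(f'pics/{n}b.png',cv2.resize(im,(800,600),interpolation=cv2.INTER_CUBIC))
print(st['clock'],st['position'],st['tcp_rot'],st['gripper_width'],st['ft_force'])
E
python3 snap.py w1
```

```text
2.0667 [590.52927352 -17.96556093 206.2807711 ] [-179.84365153    0.67704211    6.73410396] 93.9392332249452 [ 0.88537395 -0.08248428 -0.15252034]
```

View pics/w1b.png

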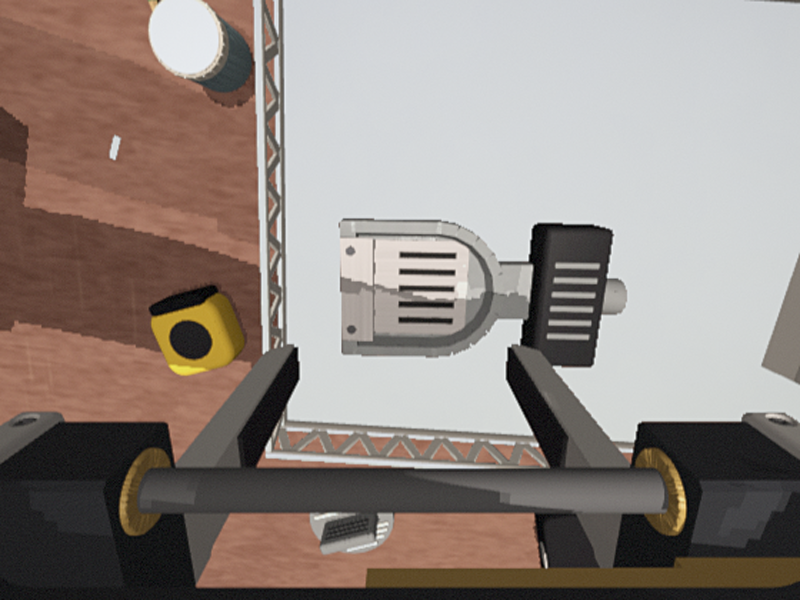

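```bash
python3 - <<'E'
from h import *
im=cv2.imread('pics/w1.png')
crop(im,230,140,390,260,5,'pics/w1c.png')
E
```

```text
(no output)
```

View pics/w1c.png

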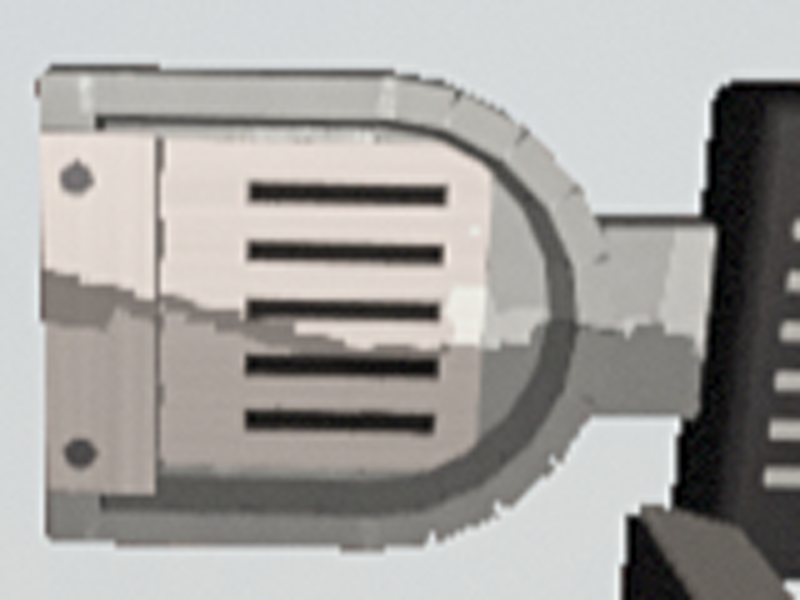

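```bash
cat > tray.py <<'E'
from h import *
import pickle
from scipy.optimize import least_squares
st=pickle.load(open('w1.pkl','rb')); c=cam('wrist',st)
C=lambda x,y:(230+(x+.5)/5-.5,140+(y+.5)/5-.5)
obs=[((-75,60,28),C(42,72)),((-75,-60,28),C(48,542)),((-47,46.5,28),C(158,133)),((-47,-46.5,28),C(155,495))]
A=np.array([o[0] for o in obs],float);B=np.array([o[1] for o in obs])
def tw(p,P): 
    a=np.radians(p[2]);P=np.atleast_2d(P); return np.c_[p[0]+P[:,0]*np.cos(a)-P[:,1]*np.sin(a),p[1]+P[:,0]*np.sin(a)+P[:,1]*np.cos(a),P[:,2]]
f=lambda p:(w2px(c,tw(p,A))-B).ravel()
r=least_squares(f,[590,-30,5]); print(r.x,r.fun.round(2))
if __name__=='__main__':
    im=cv2.imread('pics/w1.png'); im=cv2.resize(im[140:260,230:390],None,fx=5,fy=5,interpolation=cv2.INTER_CUBIC)
    def dr(P,col):
        q=((w2px(c,tw(r.x,P))-[230,140]+.5)*5-.5).astype(np.int32); cv2.polylines(im,[q],False,col,1)
    t=np.linspace(-np.pi/2,np.pi/2,40)
    def D(x0,rr,z): return np.vstack([[[x0,-rr,z]],np.c_[6+rr*np.cos(t),rr*np.sin(t),0*t+z],[[x0,rr,z]]])
    dr(D(-47,46,13),(0,0,255)); dr(D(-47,50,28),(0,200,0)); dr([[-75,-60,28],[-75,60,28],[6,60,28]],(255,0,0)); dr([[-47,50,28],[-47,-50,28]],(255,0,0))
    dr([[90,-60,48],[90,60,48]],(255,0,255)); dr([[-75,0,28],[62,0,28]],(255,0,0)); dr([[-75,-60,28],[6,-60,28]],(255,0,0))
    cv2.imwrite('pics/w1d.png',im)
E
python3 tray.py
```

```text
[610.33369695 -30.16829573   5.16615489] [-0.24 -0.22 -0.2   0.15  0.24 -0.25  0.21  0.4 ]
```

View pics/w1d.png

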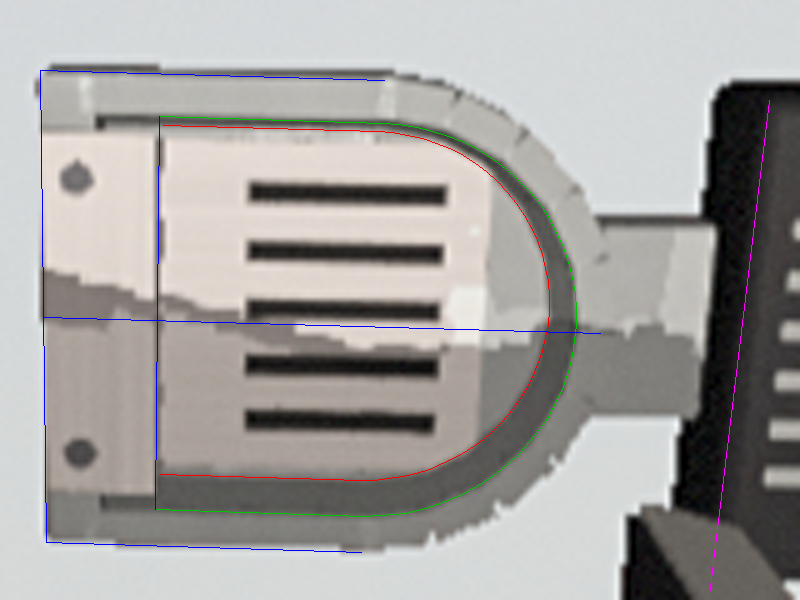

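>>> {"api": "jog_arm", "payload": {"targets": [{"xyz": [-0.3,1,0],"dr": [0,0,0.2]},{"xyz": [-0.3,1,0],"dr": [0,0,0.2]},{"xyz": [-0.3,1,0],"dr": [0,0,0.2]},{"xyz": [-0.3,1,0],"dr": [0,0,0.2]},{"xyz": [-0.3,1,0],"dr": [0,0,0.2]},{"xyz": [-0.3,1,0],"dr": [0,0,0.2]},{"xyz": [-0.3,1,0],"dr": [0,0,0.2]},{"xyz": [-0.4,1,0],"dr": [0,0,0.2]},{"xyz": [-0.4,1,0],"dr": [0,0,0.2]},{"xyz": [-0.4,1,0],"dr": [0,0,0.2]},{"xyz": [-0.4,1,0],"dr": [0,0,0.2]},{"xyz": [-0.4,1,0],"dr": [0,0,0.2]}]}}

```text
clock: 3.12
position: [477.4, 270.7, 204.7]
tcp_rot: [179.8, 1.1, 19.5]
ft_force: [0.5, 0.1, -0.7]
gripper_width: 94.0
```

>>> {"api": "jog_arm", "payload": {"targets": [{"xyz": [-0.2,0.9,0],"dr": [0,0,0]},{"xyz": [-0.1,0.6,0],"dr": [0,0,0]},{"xyz": [0,0,0],"dr": [0,0,0]},{"xyz": [0,0,0],"dr": [0,0,0]}]}}

```text
clock: 3.45
position: [466.1, 308.2, 204.7]
tcp_rot: [179.8, 1.2, 19.5]
ft_force: [0.8, 0.2, 0.4]
gripper_width: 94.2
```

```bash
python3 snap.py w2
```

```text
3.45 [466.09633439 308.16667343 204.71584257] [179.76693204   1.17900116  19.45083839] 94.19052700864131 [0.84172787 0.21658707 0.42600159]
```

View pics/w2b.png

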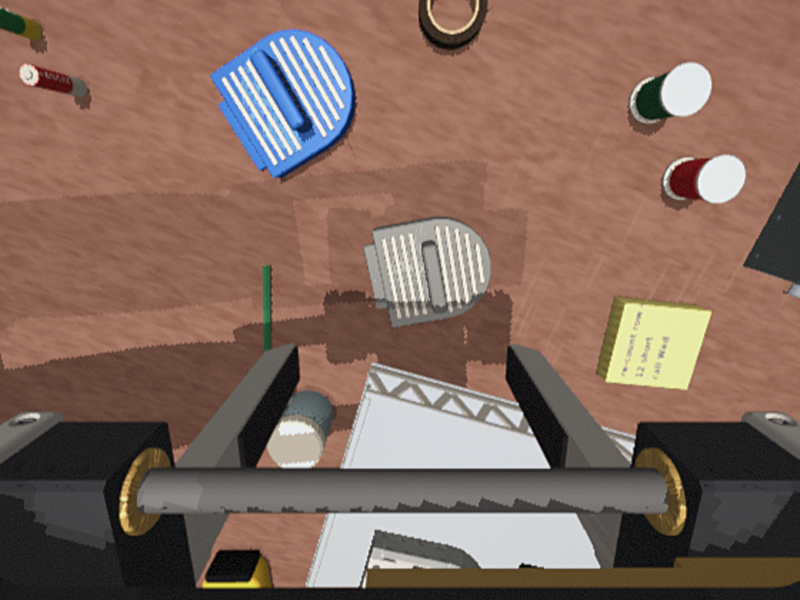

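```bash
python3 - <<'E'
from h import *
im=cv2.imread('pics/w2.png')
crop(im,245,140,365,230,6.5,'pics/w2c.png')
E
```

```text
(no output)
```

View pics/w2c.png

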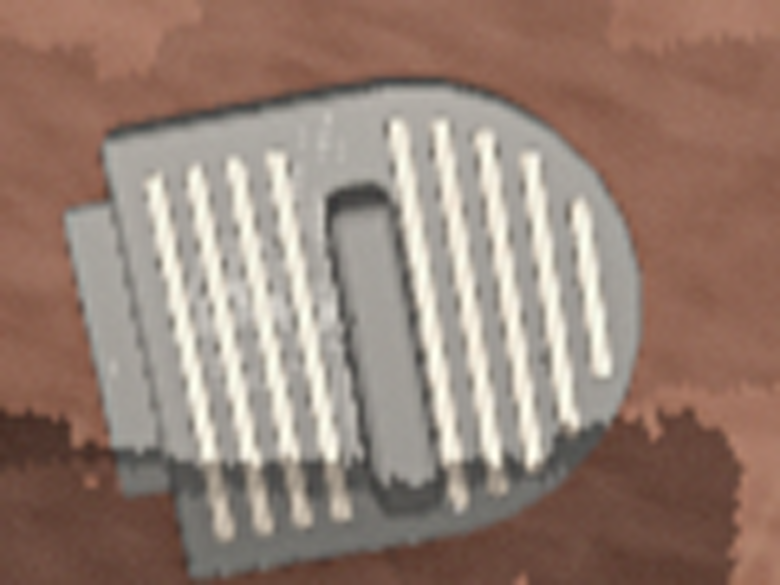

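```bash
cat > cart.py <<'E'
from h import *
import pickle
from scipy.optimize import least_squares
st=pickle.load(open('w2.pkl','rb')); c=cam('wrist',st)
C=lambda x,y:(245+(x+.5)/6.5-.5,140+(y+.5)/6.5-.5)
obs=[((-45,44,24),C(105,142)),((-45,-44,24),C(190,578)),((-57,30,6),C(67,212)),((-57,-30,6),C(123,494))]
A=np.array([o[0] for o in obs],float);B=np.array([o[1] for o in obs])
def tw(p,P): 
    a=np.radians(p[2]);P=np.atleast_2d(np.array(P,float)); return np.c_[p[0]+P[:,0]*np.cos(a)-P[:,1]*np.sin(a),p[1]+P[:,0]*np.sin(a)+P[:,1]*np.cos(a),P[:,2]]
f=lambda p:(w2px(c,tw(p,A))-B).ravel()
r=least_squares(f,[480,317,20]); print(r.x,r.fun.round(2))
im=cv2.imread('pics/w2.png'); im=cv2.resize(im[140:230,245:365],None,fx=6.5,fy=6.5,interpolation=cv2.INTER_CUBIC)
def dr(P,col):
    q=((w2px(c,tw(r.x,P))-[245,140]+.5)*6.5-.5).astype(np.int32); cv2.polylines(im,[q],False,col,1)
t=np.linspace(-np.pi/2,np.pi/2,40)
dr(np.vstack([[[-45,44,24],[-45,-44,24]],np.c_[6+44*np.cos(t),44*np.sin(t),0*t+24],[[-45,44,24]]]),(0,200,0))
dr([[-6,-28,56],[6,-28,56],[6,28,56],[-6,28,56],[-6,-28,56]],(0,0,255))
dr([[-45,-30,6],[-57,-30,6],[-57,30,6],[-45,30,6]],(255,0,0))
cv2.imwrite('pics/w2d.png',im)
E
python3 cart.py
```

```text
[485.91492488 318.01259217  29.36479856] [-0.09 -0.66  0.09  0.82 -0.17 -0.62  0.17  0.61]
```

View pics/w2d.png

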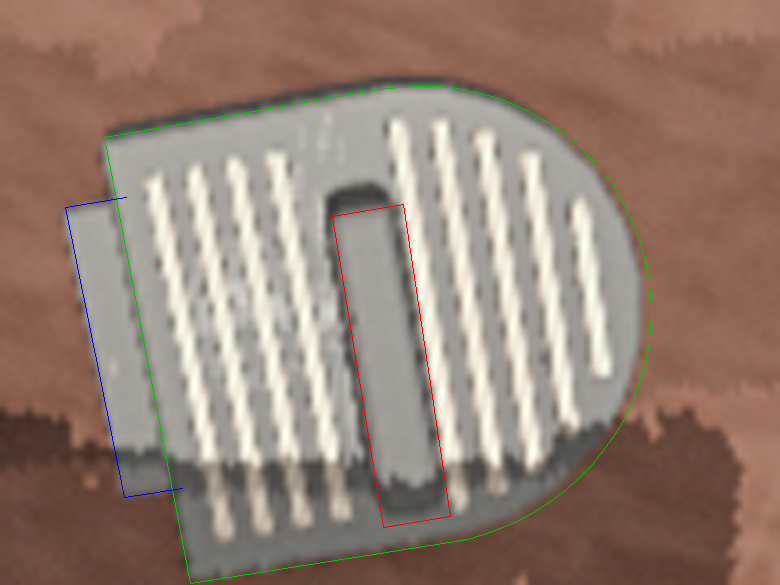

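```bash
cat >> cart.py <<'E'
# fit with z offset and apex
A2=np.vstack([A,[[6+44*np.cos(np.radians(10)),44*np.sin(np.radians(10)),24]]]); 
ap=np.array(C(642,300))
def f2(p):
    q=tw(p,A); q[:,2]+=p[3]
    ring=tw(p,np.c_[6+44*np.cos(t),44*np.sin(t),0*t+24]); ring[:,2]+=p[3]
    w=w2px(c,ring); 
    return np.r_[(w2px(c,q)-B).ravel(), w[:,0].max()-ap[0], w[:,1].min()-C(0,83)[1]]
r2=least_squares(f2,[480,317,20,0]); print(r2.x,r2.fun.round(2))
print('fin ctr obs ->',px2w(c,*C(385,352),56))
E
python3 cart.py
```

```text
[485.91492488 318.01259217  29.36479856] [-0.09 -0.66  0.09  0.82 -0.17 -0.62  0.17  0.61]
[485.62895177 317.0696249   29.84408803  -6.20052355] [-0.34 -0.28  0.19 -0.03 -0.21 -0.38  0.36  0.08  0.03  0.6 ]
fin ctr obs -> [483.48693316 320.45215975  56.        ]
```

>>> {"api": "jog_arm", "payload": {"targets": [{"xyz": [0.2,0.1,-1],"dr": [0.06,-0.19,0.6]},{"xyz": [0.2,0.1,-1],"dr": [0,0,0.6]},{"xyz": [0.2,0.1,-1],"dr": [0,0,0.5]},{"xyz": [0.18,0.1,-1],"dr": [0,0,0]},{"xyz": [0,0,-1],"dr": [0,0,0]},{"xyz": [0,0,0],"dr": [0,0,0]}]}}

```text
clock: 4.0
position: [491.9, 308.1, 79.6]
tcp_rot: [179.5, -0.5, 29.4]
ft_force: [-0.6, -0.6, -1.0]
gripper_width: 94.0
```

```bash
python3 snap.py w3
```

```text
4.0 [491.91834362 308.1103006   79.61437509] [179.51591464  -0.54481547  29.36805528] 93.95761896884999 [-0.55183285 -0.5947786  -1.03901606]
```

View pics/w3b.png

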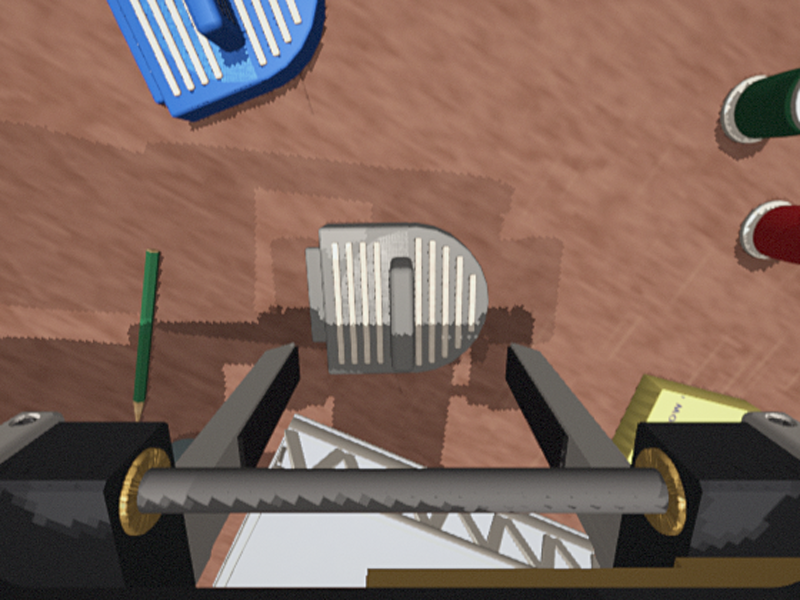

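```bash
python3 - <<'E'
from h import *
import pickle
st=pickle.load(open('w3.pkl','rb'));c=cam('wrist',st)
P=[px2w(c,u/1.4286,v/1.4286,56) for u,v in [(401,262),(402,369)]]; print(P,(P[0]+P[1])/2)
d=P[0]-P[1];print(np.hypot(*d[:2]),np.degrees(np.arctan2(-d[0],d[1])))
Q=[px2w(c,u/1.4286,v/1.4286,24) for u,v in [(320,227),(328,374)]];m=(Q[0]+Q[1])/2;d=Q[0]-Q[1]
a=np.arctan2(-d[0],d[1]);print(np.hypot(*d[:2]),np.degrees(a),m+45*np.array([np.cos(a),np.sin(a),0]))
E
```

```text
[array([469.72947007, 344.61820667,  56.        ]), array([497.63360247, 295.9680567 ,  56.        ])] [483.68153627 320.29313169  56.        ]
56.08455845147134 29.837170136493466
87.38482016302163 29.34160788151751 [486.18105792 318.33334467  24.        ]
```

>>> {"api": "jog_arm", "payload": {"targets": [{"xyz": [-0.2,0.3,-0.6],"dr": [0,0.05,0]},{"xyz": [-0.1,0.2,-0.5],"dr": [0,0,0]},{"xyz": [0,0,0],"dr": [0,0,0]}]}}

```text
clock: 4.3
position: [489.5, 321.0, 57.1]
tcp_rot: [179.6, -0.9, 29.1]
ft_force: [-0.4, -0.3, -0.2]
gripper_width: 93.9
```

>>> {"api": "jog_arm", "payload": {"targets": [{"xyz": [-0.1,-0.03,-0.6],"dr": [-0.07,0.13,0.05]},{"xyz": [-0.08,-0.03,-0.45],"dr": [0,0,0]},{"xyz": [0,0,0],"dr": [0,0,0]}]}}

```text
clock: 4.55
position: [486.5, 321.3, 32.5]
tcp_rot: [179.6, -0.3, 29.5]
ft_force: [-0.6, -0.2, 0.0]
gripper_width: 93.6
```

>>> {"api": "jog_arm", "payload": {"targets": [{"xyz": [-0.04,-0.08,-0.1],"dr": [0,0,0]},{"xyz": [0,0,0],"dr": [0,0,0]},{"xyz": [0,0,0],"dr": [0,0,0]}]}}

```text
clock: 4.8
position: [486.1, 319.8, 31.1]
tcp_rot: [179.6, -0.4, 29.5]
ft_force: [0.6, 0.2, 0.6]
gripper_width: 93.9
```

>>> {"api": "jog_arm", "payload": {"targets": [{"xyz": [0,0,0],"dr": [0,0,0]},{"xyz": [0,0,0],"dr": [0,0,0]},{"xyz": [0,0,0],"dr": [0,0,0]},{"xyz": [0,0,0],"dr": [0,0,0]},{"xyz": [0,0,0],"dr": [0,0,0]},{"xyz": [0,0,0],"dr": [0,0,0]},{"xyz": [0,0,0],"dr": [0,0,0]},{"xyz": [0,0,0],"dr": [0,0,0]},{"xyz": [0,0,0],"dr": [0,0,0]},{"xyz": [0,0,0],"dr": [0,0,0]}], "jaw": 1, "newtons": 30}}

```text
clock: 5.63
position: [488.2, 320.7, 34.0]
tcp_rot: [179.5, -0.8, 29.5]
ft_force: [0.3, 0.5, -0.5]
gripper_width: 30.8
```

>>> {"api": "jog_arm", "payload": {"targets": [{"xyz": [-0.06,-0.02,-0.16],"dr": [-0.03,0.08,0]},{"xyz": [-0.01,0,-0.01],"dr": [0,0,0]},{"xyz": [-0.01,0,-0.01],"dr": [0,0,0]},{"xyz": [0,0,-0.01],"dr": [0,0,0]},{"xyz": [0,0,-0.01],"dr": [0,0,0]},{"xyz": [0,0,-0.01],"dr": [0,0,0]}]}}

```text
clock: 6.13
position: [485.9, 319.9, 29.3]
tcp_rot: [179.6, -0.1, 29.5]
ft_force: [-1.0, -0.9, 3.2]
gripper_width: 11.6
```

```bash
python3 snap.py w4
```

```text
6.1333 [485.91616504 319.92400741  29.27773769] [ 1.79608044e+02 -1.29422136e-01  2.95292148e+01] 11.590934125876489 [-0.96550978 -0.89774617  3.24616298]
```

View pics/w4b.png

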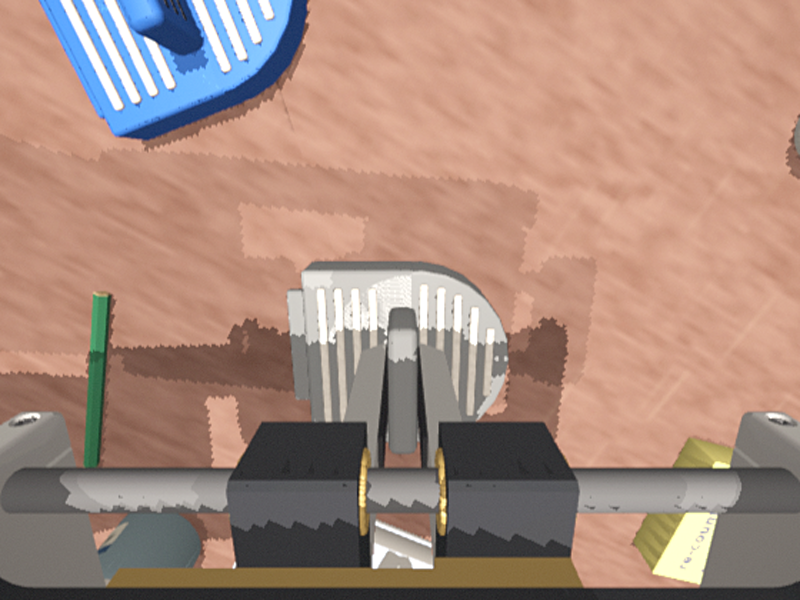

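```bash
python3 - <<'E'
from h import *
import pickle
st=pickle.load(open('w4.pkl','rb'));c=cam('wrist',st)
k=1.4286
q=[px2w(c,u/k,v/k,6) for u,v in [(289,291),(298,400)]]
d=q[0]-q[1];m=(q[0]+q[1])/2;a=np.arctan2(-d[0],d[1]);x=np.array([np.cos(a),np.sin(a),0]);y=np.array([-np.sin(a),np.cos(a),0])
print(np.hypot(*d[:2]),np.degrees(a),m+57*x)
a=np.radians(29.5);x=np.array([np.cos(a),np.sin(a),0]);y=np.array([-np.sin(a),np.cos(a),0])
p=px2w(c,303/k,270/k,24);print(p+45*x-44*y); print(m+57*x)
print(px2w(c,402/k,310/k,56)-28*y)
print(px2w(c,428/k,262/k,24))
# model projection
def tw(p,P):
    a=np.radians(p[2]);P=np.atleast_2d(np.array(P,float)); return np.c_[p[0]+P[:,0]*np.cos(a)-P[:,1]*np.sin(a),p[1]+P[:,0]*np.sin(a)+P[:,1]*np.cos(a),P[:,2]]
for ctr in [(485.9,319.9,29.5),(485.,318.5,29.5)]:
  print((w2px(c,tw(ctr,[[-45,44,24],[-57,30,6],[-57,-30,6],[0,28,56],[50,0,24]]))*k).round(0).tolist())
E
```

```text
59.47597291934666 29.75872805004452 [487.30220126 319.52438198   6.        ]
[486.97611854 319.26842252  24.        ]
[487.42945273 319.30064596   6.        ]
[481.48799526 325.32877789  56.        ]
[471.86537479 365.3516727   24.        ]
[[301.0, 268.0], [287.0, 288.0], [296.0, 398.0], [405.0, 327.0], [512.0, 360.0]]
[[298.0, 269.0], [284.0, 289.0], [293.0, 400.0], [401.0, 329.0], [509.0, 362.0]]
```

>>> {"api": "jog_arm", "payload": {"targets": [{"xyz": [0,0,0.4],"dr": [0,0,0]},{"xyz": [0,0,0.8],"dr": [0,0,0]},{"xyz": [0,0,1],"dr": [0,0,0]},{"xyz": [0,0,1],"dr": [0,0,0]},{"xyz": [0,0,1],"dr": [0,0,0]},{"xyz": [0.1,-0.3,0.3],"dr": [0,0,0]},{"xyz": [0.3,-0.7,0],"dr": [0,0,-0.2]},{"xyz": [0.3,-0.9,0],"dr": [0,0,-0.3]},{"xyz": [0.3,-0.9,0],"dr": [0,0,-0.3]},{"xyz": [0.3,-0.9,0],"dr": [0,0,-0.3]},{"xyz": [0.3,-0.9,0],"dr": [0,0,-0.3]},{"xyz": [0.3,-0.9,0],"dr": [0,0,-0.3]}]}}

```text
clock: 7.18
position: [527.5, 176.9, 141.0]
tcp_rot: [179.7, 0.3, 19.3]
ft_force: [1.0, 0.2, -1.1]
gripper_width: 11.6
```

>>> {"api": "jog_arm", "payload": {"targets": [{"xyz": [0.4,-0.9,0],"dr": [0,-0.3,-0.25]},{"xyz": [0.4,-0.9,0],"dr": [0,-0.3,-0.25]},{"xyz": [0.4,-0.9,0],"dr": [0,-0.3,-0.25]},{"xyz": [0.4,-0.9,0],"dr": [0.05,-0.3,-0.25]},{"xyz": [0.4,-0.9,0],"dr": [0.05,-0.3,-0.25]},{"xyz": [0.4,-0.9,0],"dr": [0.05,-0.3,-0.25]},{"xyz": [0.4,-0.9,0],"dr": [0.05,-0.3,-0.25]},{"xyz": [0.4,-0.9,0],"dr": [0.05,-0.2,-0.25]},{"xyz": [0.2,-0.7,0],"dr": [0,-0.1,-0.2]},{"xyz": [0,-0.2,0],"dr": [0,0,0]},{"xyz": [0,0,0],"dr": [0,0,0]}]}}

```text
clock: 8.1
position: [606.9, -47.1, 128.5]
tcp_rot: [177.9, -13.6, 4.9]
ft_force: [-0.2, 0.2, -1.7]
gripper_width: 12.1
```

```bash
python3 snap.py w5; python3 - <<'E'
from h import *
crop(capture('side')[:,:,::-1],180,150,340,270,5,'pics/s5.png')
E
```

```text
8.1 [606.92621115 -47.07491603 128.53904301] [177.88016311 -13.57877087   4.941147  ] 12.095615403531847 [-0.19795398  0.23218469 -1.72695685]
```

View pics/w5b.png

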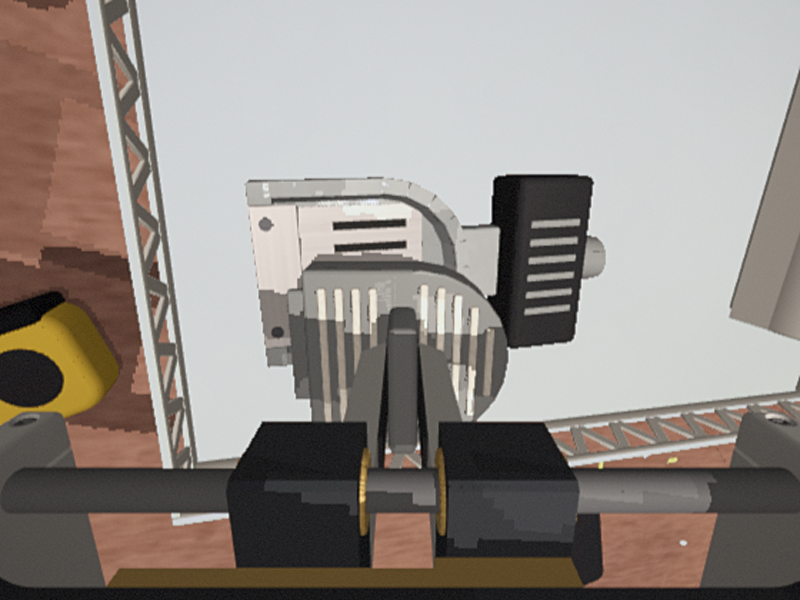

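View pics/s5.png

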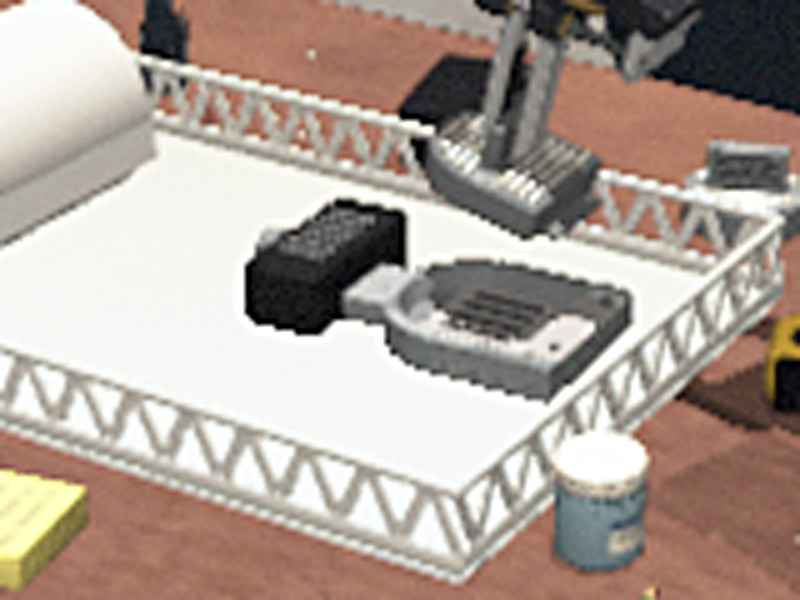

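```bash
cat > plan.py <<'E'
from h import *
import sys
SX,SY,YAW=610.0,-30.2,5.5
def tray2w(P):
    a=np.radians(YAW);P=np.array(P,float);return np.array([SX+P[0]*np.cos(a)-P[1]*np.sin(a),SY+P[0]*np.sin(a)+P[1]*np.cos(a),P[2]+13])
def tip(st):
    Rt=R.from_euler('xyz',st['tcp_rot'],degrees=True); cart=Rt*R.from_euler('x',180,degrees=True)
    w=np.array(st['position'])+cart.apply([-57,-0.5,-29.3])
    a=R.from_euler('z',-YAW,degrees=True); return a.apply(w-[SX,SY,13]),(a*cart).as_euler('xyz',degrees=True)
def goal(th,xt,yt,zt):
    cart=R.from_euler('z',YAW,degrees=True)*R.from_euler('y',-th,degrees=True)
    return tray2w([xt,yt,zt])-cart.apply([-57,-0.5,-29.3]), cart*R.from_euler('x',180,degrees=True)
if __name__=='__main__':
    th,xt,yt,zt=map(float,sys.argv[1:5]); st=state()
    t,e=tip(st); print('clock',round(st['clock'],2),'tip',t.round(1),'cart rpy',e.round(1),'F',st['ft_force'].round(1),'M',st['wrist_torque'].round(2),'w',round(st['gripper_width'],1))
    g,Rg=goal(th,xt,yt,zt); Rc=R.from_euler('xyz',st['tcp_rot'],degrees=True)
    print('xyz units',((g-st['position'])/25).round(2),'dr units',np.degrees((Rg*Rc.inv()).as_rotvec()/6).round(2))
E
python3 plan.py 15 -43 0 15
python3 - <<'E'
from h import *
from plan import tray2w
import pickle
st=pickle.load(open('w5.pkl','rb'));c=cam('wrist',st)
for P in [(-75,60,15),(-47,46.5,15),(-75,-46.5,15),(56,0,15)]: print(P,(w2px(c,tray2w(P))*1.4286).round(0))
E
```

```text
clock 8.2 tip [-53.1 -16.   73.8] cart rpy [ -2.1 -13.6  -0.5] F [-0.6 -0.5 -1.5] M [-0.01  0.09  0.04] w 11.8
xyz units [ 0.3   0.65 -2.3 ] dr units [ 0.36 -0.21  0.16]
(-75, 60, 15) [[245. 181.]]
(-47, 46.5, 15) [[296. 204.]]
(-75, -46.5, 15) [[265. 349.]]
(56, 0, 15) [[456. 267.]]
```

>>> {"api": "jog_arm", "payload": {"targets": [{"xyz": [0.1,0.2,-0.3],"dr": [0.18,-0.1,0.08]},{"xyz": [0.1,0.25,-0.4],"dr": [0.18,-0.1,0.08]},{"xyz": [0.1,0.2,-0.4],"dr": [0,0,0]},{"xyz": [0,0,-0.2],"dr": [0,0,0]},{"xyz": [0,0,0],"dr": [0,0,0]}]}}

```text
clock: 8.62
position: [613.9, -22.8, 94.7]
tcp_rot: [-179.9, -15.0, 5.9]
ft_force: [0.0, 0.9, -1.2]
gripper_width: 11.9
```

```bash
python3 plan.py 15 -43 0 10; python3 snap.py w6
```

```text
clock 8.62 tip [-42.9   6.2  38.7] cart rpy [  0.1 -15.    0.4] F [ 0.   0.9 -1.2] M [-0.13  0.15 -0.05] w 11.9
xyz units [ 0.02 -0.26 -1.15] dr units [-0.02 -0.01 -0.07]
8.6167 [613.8644466  -22.83970779  94.73674056] [-179.86335029  -14.96434487    5.8950435 ] 11.925593771866566 [ 0.03536432  0.91398239 -1.19560775]
```

View pics/w6b.png

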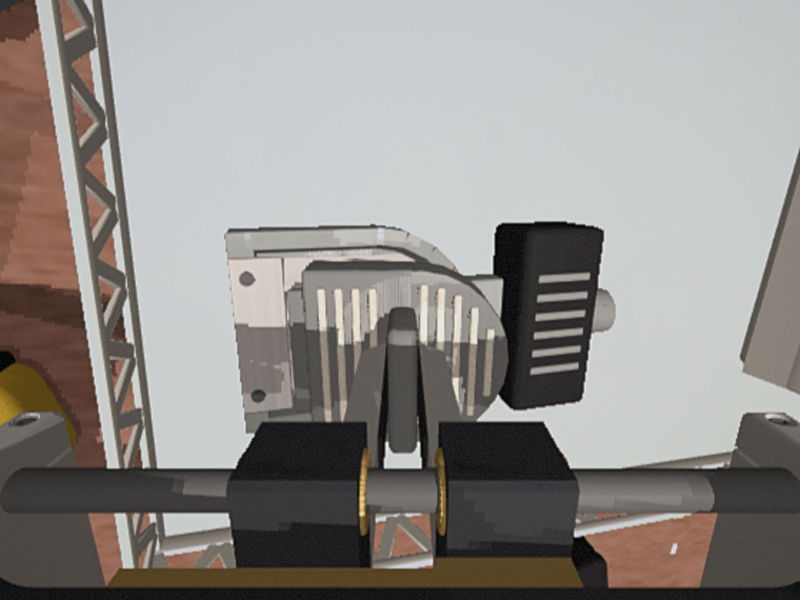

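>>> {"api": "jog_arm", "payload": {"targets": [{"xyz": [0,-0.15,-0.3],"dr": [0,0,-0.07]},{"xyz": [0,-0.1,-0.3],"dr": [0,0,0]},{"xyz": [0,0,-0.2],"dr": [0,0,0]},{"xyz": [0,0,-0.1],"dr": [0,0,0]},{"xyz": [0,0,0],"dr": [0,0,0]}]}}

```text
clock: 9.08
position: [615.0, -29.1, 71.7]
tcp_rot: [-180.0, -15.1, 5.6]
ft_force: [-0.2, 0.5, -1.9]
gripper_width: 12.0
```

```bash
python3 plan.py 15 -43 0 2
```

```text
clock 9.08 tip [-42.3   0.1  15.6] cart rpy [  0.  -15.1   0.1] F [-0.2  0.5 -1.9] M [-0.08  0.12 -0.07] w 12.0
xyz units [-0.02 -0.01 -0.54] dr units [-0.01  0.01 -0.01]
```

```bash
python3 snap.py w7; python3 - <<'E'
from h import *
im=cv2.imread('pics/w7.png'); crop(im,140,150,300,270,5,'pics/w7c.png')
E
```

```text
9.0833 [615.00709301 -29.10936682  71.67432294] [-179.95105713  -15.08349234    5.55486773] 11.971602918441432 [-0.19265893  0.54610922 -1.8736022 ]
```

View pics/w7b.png

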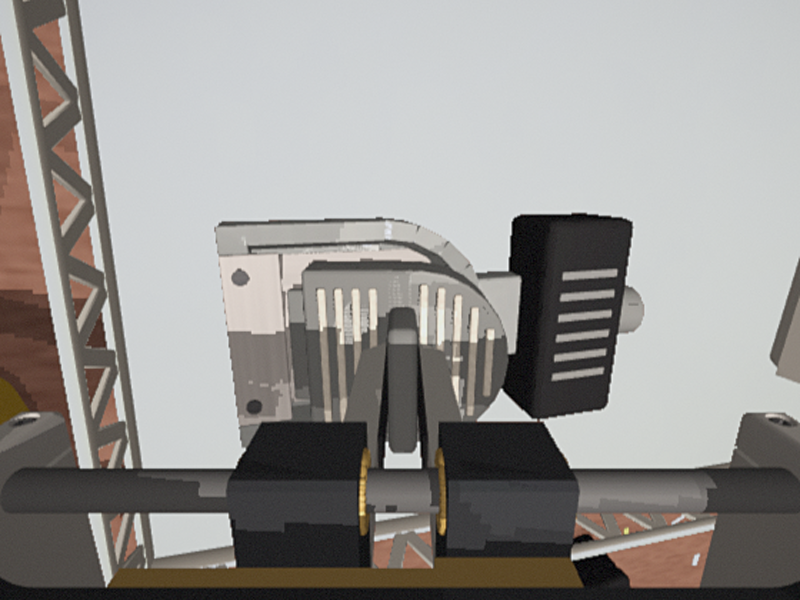

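View pics/w7c.png

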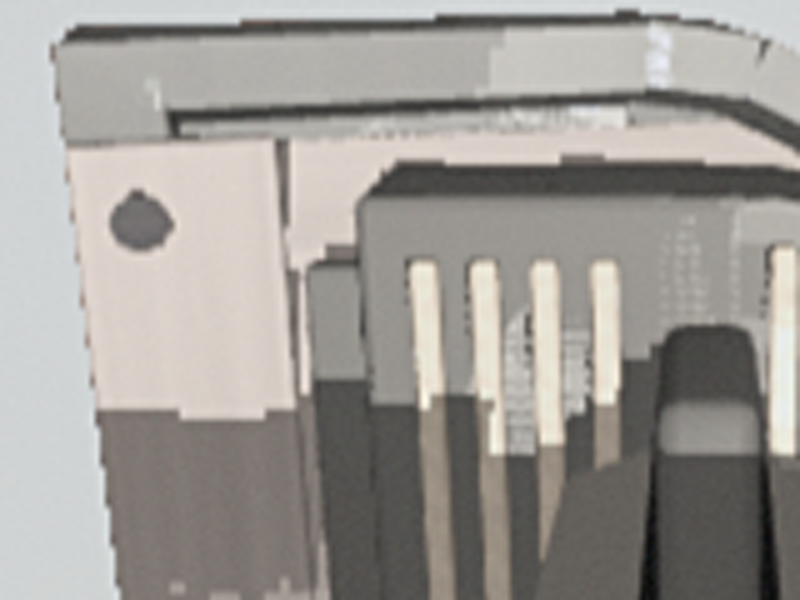

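```bash
python3 - <<'E'
from h import *
from plan import tray2w
import pickle
st=pickle.load(open('w7.pkl','rb'));c=cam('wrist',st)
K=lambda q:((q-[140,150]+.5)*5-.5).round(0).tolist()
for P in [(-75,60,15),(-47,46.5,15),(-75,46.5,15)]: print(P,K(w2px(c,tray2w(P))))
cart=R.from_euler('xyz',st['tcp_rot'],degrees=True)*R.from_euler('x',180,degrees=True)
for P in [(-57,30,6),(-45,44,24),(-45,30,6)]: print(P,K(w2px(c,st['position']+cart.apply(np.array(P)-[0,-.5,29.3]))) )
E
```

```text
(-75, 60, 15) [[52.0, 44.0]]
(-47, 46.5, 15) [[279.0, 136.0]]
(-75, 46.5, 15) [[64.0, 145.0]]
(-57, 30, 6) [[311.0, 252.0]]
(-45, 44, 24) [[362.0, 179.0]]
(-45, 30, 6) [[397.0, 252.0]]
```

>>> {"api": "jog_arm", "payload": {"targets": [{"xyz": [-0.01,0.01,-0.25],"dr": [0,0,0]},{"xyz": [-0.01,0.01,-0.2],"dr": [0,0,0]},{"xyz": [0,0,-0.1],"dr": [0,0,0]},{"xyz": [0,0,-0.02],"dr": [0,0,0]}]}}

```text
clock: 9.47
position: [615.3, -29.1, 57.2]
tcp_rot: [-180.0, -15.2, 5.5]
ft_force: [0.0, -0.5, -1.2]
gripper_width: 11.9
```

```bash
python3 plan.py 15 -43 0.4 1
```

```text
clock 9.47 tip [-41.9   0.    1. ] cart rpy [  0.  -15.2   0. ] F [ 0.  -0.5 -1.2] M [-0.07  0.14 -0.02] w 11.9
xyz units [-0.04  0.01 -0.01] dr units [-0.    0.03 -0.  ]
```

>>> {"api": "jog_arm", "payload": {"targets": [{"xyz": [-0.12,0,-0.01],"dr": [0,0.02,0]},{"xyz": [-0.12,0,-0.01],"dr": [0,0,0]},{"xyz": [-0.12,0,-0.01],"dr": [0,0,0]}]}}

```text
clock: 9.72
position: [606.2, -29.1, 56.3]
tcp_rot: [-180.0, -15.1, 5.5]
ft_force: [-0.4, -0.9, -1.7]
gripper_width: 12.4
```

```bash
python3 plan.py 15 -55.5 0.4 0.5
```

```text
clock 9.72 tip [-51.1   0.9   0.1] cart rpy [  0.  -15.1   0. ] F [-0.4 -0.9 -1.7] M [-0.05  0.17 -0.06] w 12.4
xyz units [-0.17 -0.04  0.01] dr units [-0.    0.01 -0.01]
```

>>> {"api": "jog_arm", "payload": {"targets": [{"xyz": [-0.1,-0.02,0],"dr": [0,0,0]},{"xyz": [-0.07,-0.02,0],"dr": [0,0,0]}]}}

```text
clock: 9.88
position: [602.6, -30.0, 57.1]
tcp_rot: [-180.0, -15.3, 5.5]
ft_force: [4.6, 1.9, -2.7]
gripper_width: 11.7
```

```bash
python3 plan.py 15 -55.5 0.4 0.5; python3 snap.py w8;  python3 - <<'E'
from h import *
im=cv2.imread('pics/w8.png'); crop(im,140,150,300,270,5,'pics/w8c.png')
crop(capture('side')[:,:,::-1],180,150,340,270,5,'pics/s8.png')
E
```

```text
clock 9.88 tip [-54.6   0.4   0.8] cart rpy [  0.  -15.3   0. ] F [ 4.6  1.9 -2.7] M [ 0.37 -0.99  0.12] w 11.7
xyz units [-0.03 -0.   -0.02] dr units [-0.01  0.05 -0.  ]
9.8833 [602.6446265  -29.98958599  57.13393999] [-179.98870225  -15.28440839    5.50563172] 11.700474614314329 [ 4.64957579  1.86661034 -2.69775735]
```

View pics/w8c.png

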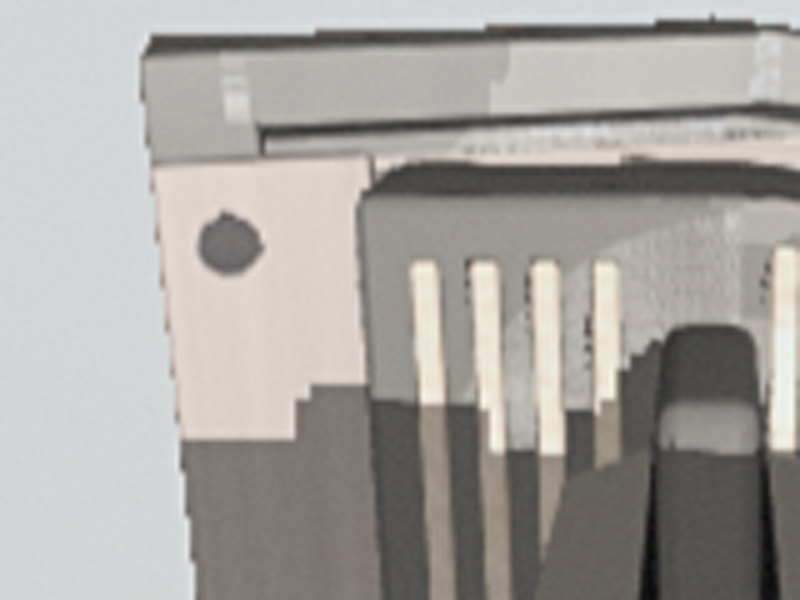

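View pics/s8.png

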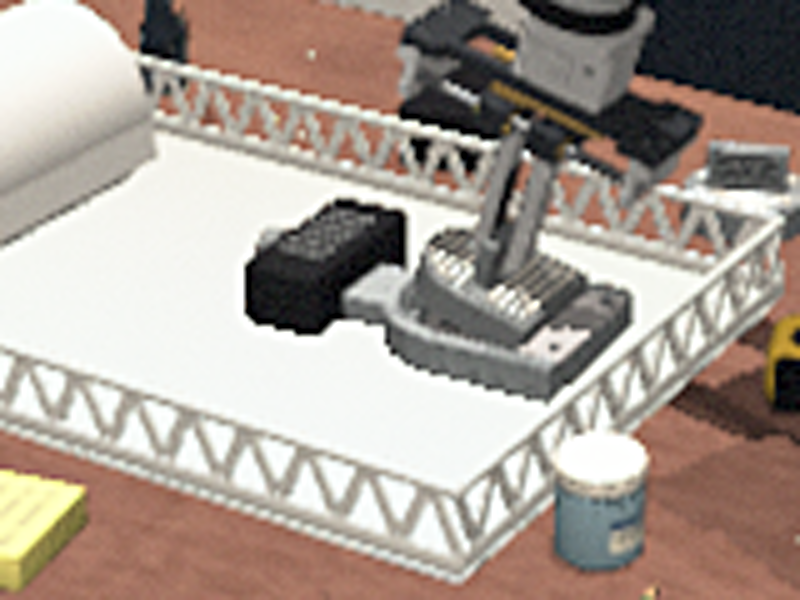

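```bash
python3 plan.py 12 -54.4 0.4 0.4;python3 plan.py 9 -55 0.4 0.4|tail -1; python3 plan.py 6 -55.8 0.4 0.4|tail -1; python3 plan.py 3 -56.5 0.4 0.4|tail -1;python3 plan.py 0 -57 0.4 0|tail -1
```

```text
clock 9.98 tip [-54.6   0.3   1. ] cart rpy [  0.  -15.3   0. ] F [ 2.   1.1 -2.5] M [ 0.23 -0.58  0.07] w 11.6
xyz units [ 0.1   0.01 -0.14] dr units [-0.05  0.54 -0.  ]
xyz units [ 0.16  0.02 -0.24] dr units [-0.1   1.04 -0.  ]
xyz units [ 0.2   0.02 -0.35] dr units [-0.15  1.54 -0.  ]
xyz units [ 0.25  0.03 -0.47] dr units [-0.2   2.03 -0.  ]
xyz units [ 0.29  0.03 -0.6 ] dr units [-0.24  2.53 -0.  ]
```

>>> {"api": "jog_arm", "payload": {"targets": [{"xyz": [0.06,0,-0.07],"dr": [-0.03,0.27,0]},{"xyz": [0.04,0,-0.07],"dr": [-0.03,0.27,0]},{"xyz": [0.03,0,-0.06],"dr": [-0.03,0.25,0]},{"xyz": [0.03,0,-0.06],"dr": [-0.03,0.25,0]}]}}

```text
clock: 10.32
position: [606.0, -30.5, 52.3]
tcp_rot: [179.8, -8.8, 5.5]
ft_force: [1.4, 0.3, -1.0]
gripper_width: 11.9
```

```bash
python3 plan.py 6 -55.8 0.4 0.4; python3 plan.py 3 -56.5 0.4 0.4|tail -1;python3 plan.py 0 -57 0.4 0|tail -1
```

```text
clock 10.32 tip [-55.9  -0.6   1.7] cart rpy [-0.2 -8.8  0. ] F [ 1.4  0.3 -1. ] M [ 0.03 -0.1  -0.01] w 11.9
xyz units [ 0.07  0.04 -0.15] dr units [-0.01  0.46  0.  ]
xyz units [ 0.11  0.05 -0.27] dr units [-0.06  0.96  0.  ]
xyz units [ 0.16  0.05 -0.4 ] dr units [-0.11  1.46 -0.  ]
```

>>> {"api": "jog_arm", "payload": {"targets": [{"xyz": [0.04,0.03,-0.1],"dr": [0,0.23,0]},{"xyz": [0.03,0.02,-0.07],"dr": [-0.02,0.23,0]},{"xyz": [0.03,0,-0.07],"dr": [-0.02,0.23,0]}]}}

```text
clock: 10.57
position: [607.8, -29.8, 46.5]
tcp_rot: [179.9, -4.3, 5.5]
ft_force: [1.3, 0.1, -0.2]
gripper_width: 11.6
```

```bash
python3 plan.py 2 -56.7 0.4 0.2;python3 plan.py 0 -57 0.4 0|tail -1; python3 snap.py w9
```

```text
clock 10.57 tip [-56.7   0.1  -0. ] cart rpy [-0.1 -4.3  0. ] F [ 1.3  0.1 -0.2] M [ 0.07 -0.16  0.04] w 11.6
xyz units [ 0.05  0.02 -0.08] dr units [-0.02  0.39 -0.  ]
xyz units [ 0.08  0.02 -0.17] dr units [-0.06  0.72 -0.  ]
10.5667 [607.84780794 -29.77151035  46.50021109] [179.92638645  -4.31644523   5.52472575] 11.644424523361545 [ 1.25216982  0.09706853 -0.18688571]
```

View pics/w9b.png

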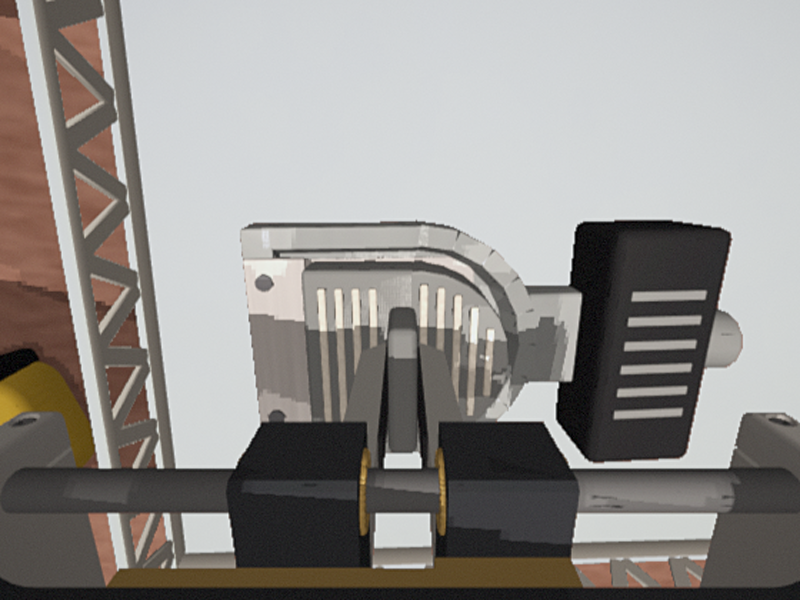

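Going in well, with the round end inside the well rim. Finish the swing.

>>> {"api": "jog_arm", "payload": {"targets": [{"xyz": [0.04,0.01,-0.07],"dr": [-0.03,0.25,0]},{"xyz": [0.03,0,-0.07],"dr": [-0.03,0.25,0]},{"xyz": [0.02,0,-0.06],"dr": [0,0.22,0]}]}}

```text
clock: 10.87
position: [610.4, -29.8, 42.4]
tcp_rot: [180.0, 0.2, 5.5]
ft_force: [-4.9, 3.6, 11.5]
gripper_width: 11.9
```

```bash
python3 plan.py 0 -57 0.4 0
```

```text
clock 10.87 tip [-56.7  -0.2   0.3] cart rpy [-0.   0.2  0. ] F [-4.9  3.6 11.5] M [ 0.28  0.54 -0.02] w 11.9
xyz units [-0.02  0.02 -0.  ] dr units [ 0.01 -0.03 -0.01]
```

```bash
python3 snap.py w10; python3 - <<'E'
from h import *
crop(capture('side')[:,:,::-1],180,150,340,270,5,'pics/s10.png')
crop(cv2.imread('pics/w10.png'),160,140,400,320,3.3,'pics/w10c.png')
E
```

```text
10.8667 [610.38032801 -29.78316756  42.4080582 ] [1.79957184e+02 1.79235195e-01 5.54277310e+00] 11.894932414285632 [-4.8654128   3.62585204 11.46818988]
```

View pics/w10c.png

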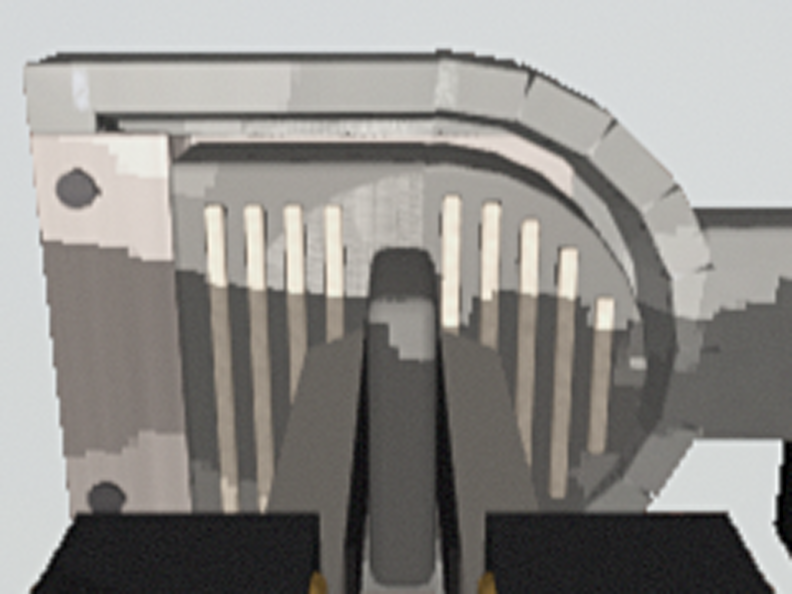

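View pics/s10.png

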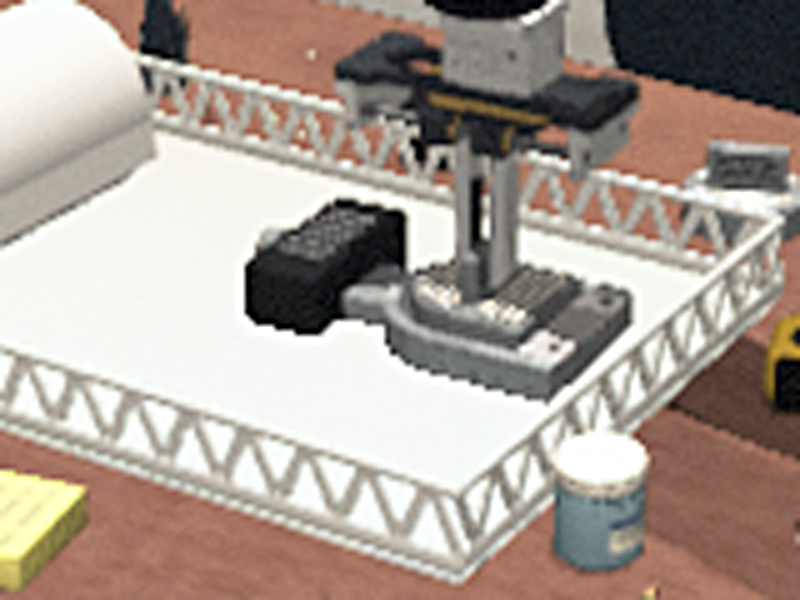

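>>> {"api": "jog_arm", "payload": {"targets": [{"xyz": [0,0.06,0],"dr": [0,0,0]},{"xyz": [0,0,-0.03],"dr": [0,0,0]},{"xyz": [0,0,-0.03],"dr": [0,0,0]}]}}

```text
clock: 11.22
position: [611.3, -28.5, 42.4]
tcp_rot: [179.9, -0.0, 5.6]
ft_force: [-0.7, 1.0, 3.4]
gripper_width: 12.4
```

```bash
python3 plan.py 0 -57 0.4 0
```

```text
clock 11.22 tip [-55.5   0.9   0. ] cart rpy [-0.1 -0.   0.1] F [-0.7  1.   3.4] M [-0.09  0.2  -0.08] w 12.4
xyz units [-0.06 -0.03 -0.  ] dr units [ 0.02  0.01 -0.01]
```

>>> {"api": "jog_arm", "payload": {"targets": [{"xyz": [0,0,0],"dr": [0,0,0]},{"xyz": [0,0,0],"dr": [0,0,0]},{"xyz": [0,0,0],"dr": [0,0,0]},{"xyz": [0,0,0],"dr": [0,0,0]},{"xyz": [0,0,0],"dr": [0,0,0]},{"xyz": [0,0,0],"dr": [0,0,0]}], "jaw": 0}}

```text
clock: 11.72
position: [610.3, -29.1, 42.0]
tcp_rot: [179.9, -0.1, 5.5]
ft_force: [0.1, 0.2, -0.3]
gripper_width: 46.2
```

>>> {"api": "jog_arm", "payload": {"targets": [{"xyz": [0,0,0.3],"dr": [0,0,0]},{"xyz": [0,0,0.6],"dr": [0,0,0]},{"xyz": [0,0,1],"dr": [0,0,0]},{"xyz": [0,0,1],"dr": [0,0,0]},{"xyz": [0,0,1],"dr": [0,0,0]},{"xyz": [0,0,1],"dr": [0,0,0]},{"xyz": [0,0,0.8],"dr": [0,0,0]},{"xyz": [0,0,0],"dr": [0,0,0]},{"xyz": [0,0,0],"dr": [0,0,0]}]}}

```text
clock: 12.47
position: [606.9, -28.7, 191.6]
tcp_rot: [179.9, 0.2, 5.5]
ft_force: [-0.7, 0.7, -0.7]
gripper_width: 46.9
```

```bash
python3 snap.py w11; python3 - <<'E'
from h import *
crop(capture('side')[:,:,::-1],180,150,340,270,5,'pics/s11.png')
crop(cv2.imread('pics/w11.png'),210,130,370,250,5,'pics/w11c.png')
E
```

```text
12.4667 [606.90580578 -28.74308877 191.59546797] [1.79916146e+02 1.55037744e-01 5.52841841e+00] 46.90021872636851 [-0.65549376  0.67648263 -0.70028723]
```

View pics/w11b.png

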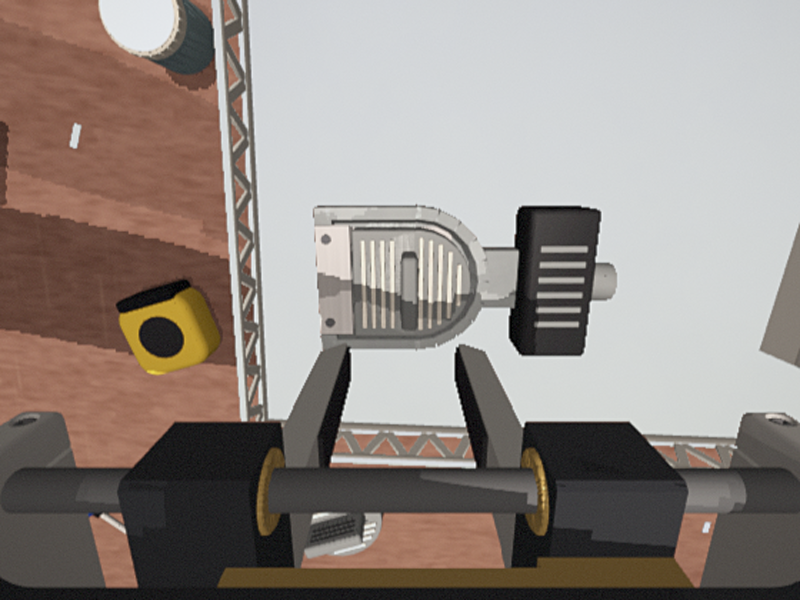

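View pics/s11.png

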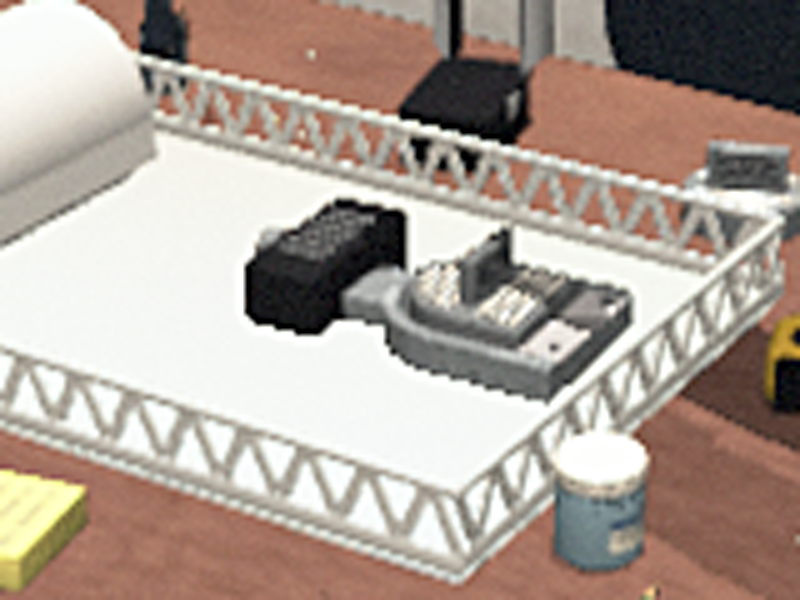

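View pics/w11c.png

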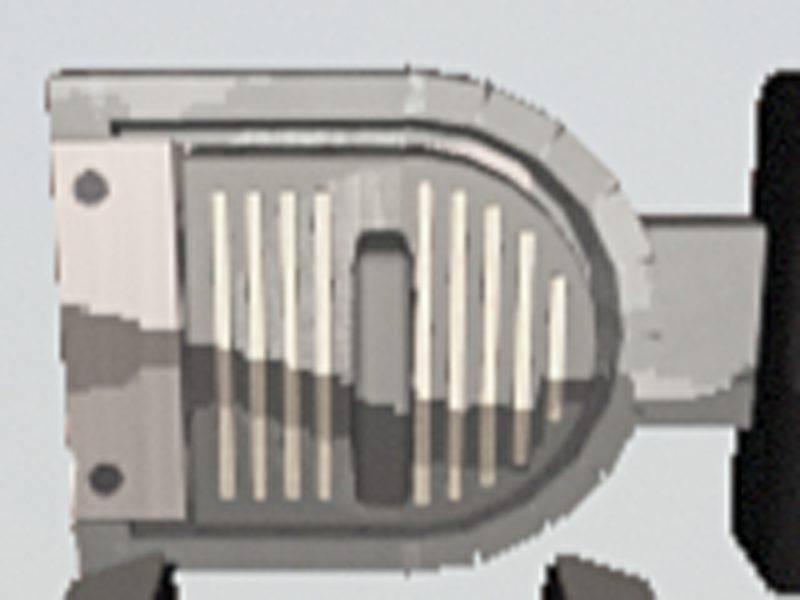

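```bash
python3 - <<'E'
from h import *
from plan import tray2w
import pickle
st=pickle.load(open('w11.pkl','rb'));c=cam('wrist',st)
im=cv2.imread('pics/w11.png'); im=cv2.resize(im[130:250,210:370],None,fx=5,fy=5,interpolation=cv2.INTER_CUBIC)
t=np.linspace(-np.pi/2,np.pi/2,40)
def dr(P,col):
    q=w2px(c,np.array([tray2w(p) for p in P])); q=((q-[210,130]+.5)*5-.5).astype(np.int32); cv2.polylines(im,[q],False,col,1)
dr(np.vstack([[[-45,44,24],[-45,-44,24]],np.c_[6+44*np.cos(t),44*np.sin(t),0*t+24],[[-45,44,24]]]),(0,200,0))
dr([[-6,-28,56],[6,-28,56],[6,28,56],[-6,28,56],[-6,-28,56]],(0,0,255))
dr([[-47,46.5,15],[-75,46.5,15],[-75,-46.5,15],[-47,-46.5,15],[-47,46.5,15]],(255,0,0))
cv2.imwrite('pics/w11d.png',im)
E
```

```text
(no output)
```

View pics/w11d.png

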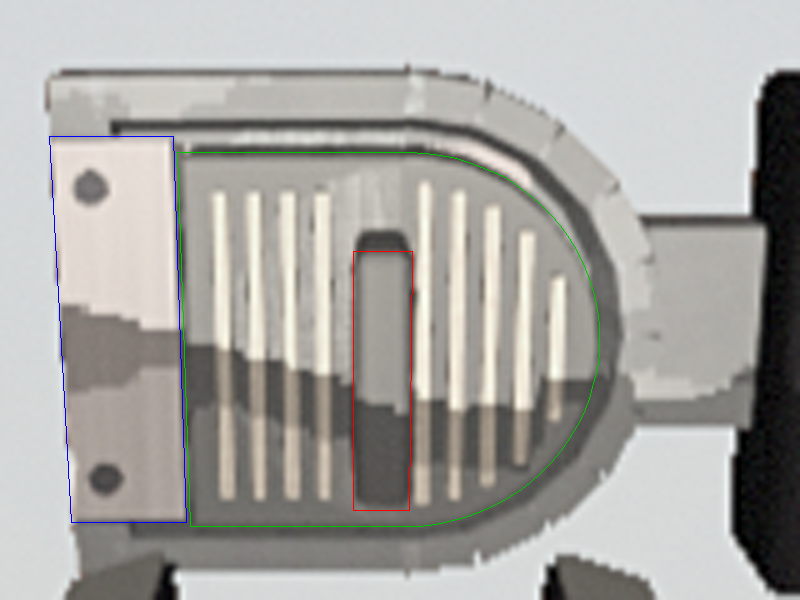

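```bash
python3 -c "
from station import *
print(state()['qvel'].round(2)); print(sign_off())"
```

```text
[-0.01  1.26  1.43 -0.03  0.16  0.05]
the job is handed in; nothing more can be done
None
```

The grey D-shaped cartridge is fitted in the tray, and I handed the job in at about 12.5 s of the 48 s allowed.

- **What I did:** I pinched the cartridge by its fin and turned its tongued edge towards the steel lip. With the round end held up about 15°, I slid the tongue under the lip. Then I swung the round end down to flat, let go and lifted clear.
- **During the fit:** The highest reading at the end of any move was about 13 N, when the cartridge reached the tray floor. There was also a small sideways push (+y) there, so I moved the cartridge about 1 mm that way before releasing.
- **Last checks:** With the gripper clear, the wrist picture matches the seated-cartridge outline laid over it to about 1 mm, with the tongue end under the lip. At release the tool was within about 0.2° of level, and its height put the underside within 0.3 mm of the floor. In the side view the cartridge looks flat.
- **Bystanders:** The arm never went near the round filter, the jar, the tape measure or the blue cartridge. I saw no change in the first three in the later pictures, but I did not re-measure them. The blue one was last in view as I gripped the grey cartridge.
- **What disagreed:**
  - One fit of the cartridge on the table put it about 6 mm too low; I read this as calibration error and did not use it.
  - The camera's estimate of the cartridge in the grip was about 1 mm off the tool position.
  - The arm's speeds were not quite zero at hand-in (up to 1.4°/s).

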